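Restock the hobby paint display

ROBOT

A 7-joint arm with a two-finger parallel gripper is mounted at the origin on the work surface. World frame = base frame: x ahead of the robot, y to its left, z up, the work surface at z = 0. Lengths are in m, angles in rad, forces in N, time in s.
With the tool pointing down it reaches from about 0.4 to 0.85 m from the base axis. Payload 4.4 kg.
Tool frame: the origin (TCP) lies at the centre of the arm's flange, where the gripper is bolted on; the fingertips stand arm.tip_reach ahead of it and the grasp point (between the pads) lies 180 mm ahead of it (arm.tip_reach is the distance from the TCP to the fingertips, in m); y points along the fingers, z is the direction in which the jaws open and shut, and the axes are right-handed (so a half turn about y gives the same grasp; the last joint's range is limited). The gripper opens to 94 mm and grips with 3 to 60 N. Pads are 16 mm wide; open, the fingers measure 119 mm over their backs; the gripper's body (75 mm by 177 mm) begins 78 mm behind the grasp point.
Start: joints at [1.257, 0.628, 0.038, 1.517, -0.027, 0.996, -0.02], TCP at [0.159, -0.63, 0.405] pointing down, gripper open.
Joint ranges: [-3.06, 3.06], [-0.37, 2.12], [-1.25, 1.32], [0.18, 2.47], [-1.1, 4.24], [0.23, 1.98], [-2.94, 2.94]. Speed limits (rad/s): [2.57, 2.57, 3.14, 3.14, 3.14, 3.14, 3.14].

INTERFACE

Orientations are given as [roll, pitch, yaw] about the fixed x, y, z axes, in that order (R = Rz(yaw) Ry(pitch) Rx(roll)).
In Python, from workcell import read_state, viewer, order, arm gives the robot as it stands. The module is installed in compiled form; this text tells all that it offers.
- The arm moves only by the tool drive_tool, never from a script. Its argument "moves" is a list of rows, each an object with "delta_rot": the turn, a rotation vector about the tool's x, y, z in degrees, a list of three; "offset": the shift along the tool's x, y, z in mm, a list of three; "claw": the finger opening in mm, from 0 to 94. A call has 1 to 10 rows; each row shifts and turns the commanded pose from where the row before left it, along the tool's axes as they then stand; what a row does not reach is not made up. A row lasts 1/8 s, in which the tool goes at most 62.5 mm and 10.7 degrees, less where a joint would pass 70% of its speed; a pose out of reach is approached as far as the arm can. A call is refused whole if a number of a shift passes 62.5 or a number of a turn 10.7, either way. A call with a gripper value outside its range is refused whole. The fingers move at their own pace and stop on an object; "newtons" is the grip in N (left out, the last holds). Time passes only in rows, so rows that do not move let the fingers close. It gives the time, the measured TCP pose, the force and the opening at its end, in the units of the state.
- read_state(): the state, without advancing time (a new reading comes with each control period).
- viewer.capture(name): name is "scene" or "side" or "wrist"; returns a dict with "img" (480x640x3 uint8, red, green, blue), "mtx" (3x3 intrinsics, pixels), "dist_coeffs" ([k1, k2, p1, p2, k3] as OpenCV has them; the pictures are not rectified), "R" (3x3) and "t" (3): a world point X has camera coordinates R X + t; the wrist camera has in their place "T_tool_cam" (4x4, takes a point from camera to tool coordinates, whose origin is the TCP and whose axes are the tool frame's). Camera axes: x right, y down, z forward; pixel columns grow to the right and rows downward; lengths in m; the calibration is good to about 2 mm. A picture is of the moment at which its call begins: read the wrist's pose just before it. There is no depth.
- order.hand_in(): hands the job in, once; it reports no verdict.
The state is a dict: "t": time; "q": joint angles; "dq": joint speeds; "joint_efforts": joint torques, N m; "tcp_pos": TCP position; "orientation": TCP orientation; "ft_force": force on the tool from outside, world axes, zero at the start; "moment": the same for the moment, N m; "grip_width": opening from 0.0 (shut) to 1.0 (fully open).
Only numpy, scipy, OpenCV 4.12 (cv2) and the standard library are available. Lean on these libraries where they do the work, as an engineer would, in place of code of your own. Each camera call takes 0.05 s, during which the arm holds its last target. There are 200 camera calls.

TASK

Restock the counter display: move the red, yellow, green and blue paints out of the plywood stock carrier into the display rack, each standing upright in the pocket whose ticket has its own colour, so that the row runs in the order the tickets show. Leave the grey primer in the carrier and the white paint already on display standing where they are, and do not tip over any bottle.

Things in the scene. Friction and masses are not known exactly. Their poses are not given: they have to be found in the camera images.
- paint_red: Dropper bottle of red paint, loose, upright, 50 to 100 g: red round body 36 mm in diameter and 72 mm tall, white label band near the foot, black nozzle cap on a sloped shoulder, 104 mm tall in all. Origin: centre of the underside; z up; yaw free. Starts in one of the five cells of the plywood stock carrier, with the other paints and the primer: one row at 62 mm pitch.
- paint_yellow: Dropper bottle of yellow paint, loose, upright, 50 to 100 g: yellow round body 36 mm in diameter and 72 mm tall, white label band near the foot, black nozzle cap on a sloped shoulder, 104 mm tall in all. Origin: centre of the underside; z up; yaw free. Starts in a carrier cell: about 58 mm square inside, floor 8 mm and walls 28 mm above the table (end boards 34 mm).
- paint_green: Dropper bottle of green paint, loose, upright, 50 to 100 g: green round body 36 mm in diameter and 72 mm tall, white label band near the foot, black nozzle cap on a sloped shoulder, 104 mm tall in all. Origin: centre of the underside; z up; yaw free. Starts in a carrier cell, up to about 9 mm off its centre.
- paint_blue: Dropper bottle of blue paint, loose, upright, 50 to 100 g: blue round body 36 mm in diameter and 72 mm tall, white label band near the foot, black nozzle cap on a sloped shoulder, 104 mm tall in all. Origin: centre of the underside; z up; yaw free. Starts in a carrier cell.
- primer_grey: Dropper bottle of grey paint, loose, upright, 50 to 100 g: grey round body 36 mm in diameter and 72 mm tall, white label band near the foot, black nozzle cap on a sloped shoulder, 104 mm tall in all. Origin: centre of the underside; z up; yaw free. Stands in the remaining carrier cell, among the paints; it has no pocket and stays there.
- pocket_red: Empty fixed pocket with the red ticket in the display rack: 60 mm square, 55 mm inside, black floor 3 mm thick, clear walls up to 16 mm. red ticket slopes on its front (-x) edge. Origin: centre of the underside, 18 mm above the table (a bottle in it stands 3 mm above the origin); x to the rack's back, y along the row. Five pockets in one row at 62 mm pitch.
- pocket_yellow: Empty fixed pocket with the yellow ticket in the display rack: 60 mm square, 55 mm inside, black floor 3 mm thick, clear walls up to 16 mm. yellow ticket slopes on its front (-x) edge. Origin: centre of the underside, 18 mm above the table (a bottle in it stands 3 mm above the origin); x to the rack's back, y along the row. The rack's ends beside the row are 32 mm high.
- pocket_green: Empty fixed pocket with the green ticket in the display rack: 60 mm square, 55 mm inside, black floor 3 mm thick, clear walls up to 16 mm. green ticket slopes on its front (-x) edge. Origin: centre of the underside, 18 mm above the table (a bottle in it stands 3 mm above the origin); x to the rack's back, y along the row. 65 mm behind the row's centre line: a step 48 mm above the table.
- pocket_blue: Empty fixed pocket with the blue ticket in the display rack: 60 mm square, 55 mm inside, black floor 3 mm thick, clear walls up to 16 mm. blue ticket slopes on its front (-x) edge. Origin: centre of the underside, 18 mm above the table (a bottle in it stands 3 mm above the origin); x to the rack's back, y along the row. Metallic pots on the step behind: 90 mm above the table.
- paint_white: Dropper bottle of white paint, loose, upright, 50 to 100 g: white round body 36 mm in diameter and 72 mm tall, white label band near the foot, black nozzle cap on a sloped shoulder, 104 mm tall in all. Origin: centre of the underside; z up; yaw free. Already stocked in a fifth pocket, with a white ticket, somewhere in the display row; it stays there.

How it is judged:
By the outcome, as a careful person would: the job done as asked, in the order asked, and still so for the second after the job is handed in, with the robot touching nothing.
It also fails if it takes over 102 s, if anything falls off the work surface, if the arm or the gripper's body presses on something with over 40 N, if the wrist force passes 120 N, or if a joint passes its speed limit or range.

## Working session

There is one attempt and no reset: what is moved stays moved. The work goes in short steps, Python scripts to look and compute and a tool call to move; the robot and the scene stay as the last step left them, time stands still between calls to the robot, and variables do not carry over. Pictures are saved under pics/ and viewed, about 12 in all and at most 16, crops included, and the job is handed in when it is done.

Besides the shell and the picture viewer there is one more tool, called after "Emit:" as name([rows], argument=value, ...), one row to a line, values as JSON. drive_tool: Moves the arm, as the interface text tells. Its arguments: {"type":"object","properties":{"moves":{"type":"array"},"newtons":{"type":"number"}},"required":["moves"]}

```bash
mkdir -p pics
cat > h.py <<'E'
import numpy as np, cv2
from workcell import read_state, viewer, order, arm
from scipy.spatial.transform import Rotation as Ro
def cap(n,save=None):
    s=read_state(); c=viewer.capture(n)
    if 'R' not in c or c.get('R') is None:
        T=np.eye(4);T[:3,:3]=Ro.from_euler('xyz',s['orientation']).as_matrix();T[:3,3]=s['tcp_pos']
        W=T@np.array(c['T_tool_cam']); c['R']=W[:3,:3].T; c['t']=-c['R']@W[:3,3]
    c['R']=np.array(c['R']);c['t']=np.array(c['t']).ravel()
    if save: cv2.imwrite('pics/'+save,cv2.cvtColor(c['img'],cv2.COLOR_RGB2BGR))
    return c
def ray(c,uv,z):
    p=cv2.undistortPoints(np.array([[uv]],float),np.array(c['mtx']),np.array(c['dist_coeffs']))[0,0]
    d=c['R'].T@np.array([p[0],p[1],1]); o=-c['R'].T@c['t']
    return o+d*(z-o[2])/d[2]
def proj(c,X):
    return cv2.projectPoints(np.array(X,float).reshape(-1,3),cv2.Rodrigues(c['R'])[0],c['t'],np.array(c['mtx']),np.array(c['dist_coeffs']))[0].reshape(-1,2)
E
python3 - <<'E'
from h import *
print(read_state(),arm.tip_reach)
for n in('scene','side','wrist'):
    c=cap(n,n+'0.png'); print(n,-c['R'].T@c['t'],c['R'][2])
    if n=='wrist':print(c['T_tool_cam'])
s=read_state();print(Ro.from_euler('xyz',s['orientation']).as_matrix())
E
```

```text
{'t': 0.0, 'q': array([ 1.25719356,  0.62928989,  0.03844831,  1.51837427, -0.02698424,
        0.9963034 , -0.0200015 ]), 'dq': array([-0.00087632,  0.00158044,  0.00067965,  0.00126798,  0.00016284,
        0.00023466,  0.00150962]), 'joint_efforts': array([-2.45699966e-04, -5.49721205e+01,  1.14368923e+00, -1.86633164e+01,
       -5.21179195e-02,  2.35145440e-02,  1.51877180e-04]), 'tcp_pos': array([ 0.15938076, -0.6298447 ,  0.40378835]), 'orientation': array([-1.57265266e+00, -3.87169092e-05, -2.89378806e+00]), 'ft_force': array([-0.44251144,  0.92659806,  0.69966442]), 'moment': array([ 0.0148983 , -0.04927712, -0.0443606 ]), 'grip_width': 0.9964840470236166} 0.1992
scene [0.76583284 0.43082578 0.70733798] [-0.28912678 -0.49957103 -0.81659934]
side [ 0.27723789 -0.68241603  0.5780662 ] [ 0.27526829  0.77554487 -0.56811753]
wrist [ 0.23260727 -0.61081316  0.38415019] [-0.2519488  -0.06213937 -0.9657435 ]
[[ 1.79133582e-04  9.65753525e-01  2.59461168e-01 -7.56531683e-02]
 [-7.95752471e-05 -2.59461158e-01  9.65753541e-01  1.97234324e-02]
 [ 9.99999981e-01 -1.93645577e-04  3.03718688e-05 -5.08712099e-04]
 [ 0.00000000e+00  0.00000000e+00  0.00000000e+00  1.00000000e+00]]
[[-9.69457704e-01 -3.74698905e-04  2.45258273e-01]
 [-2.45258557e-01  1.34118609e-03 -9.69456777e-01]
 [ 3.43174092e-05 -9.99999030e-01 -1.39212130e-03]]
```

View pics/scene0.png

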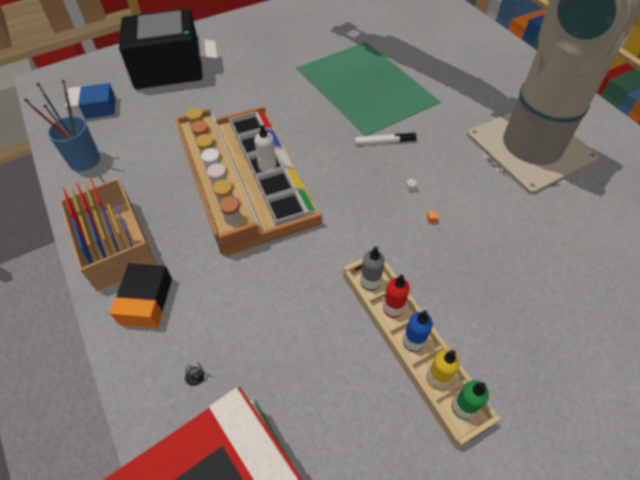

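View pics/side0.png

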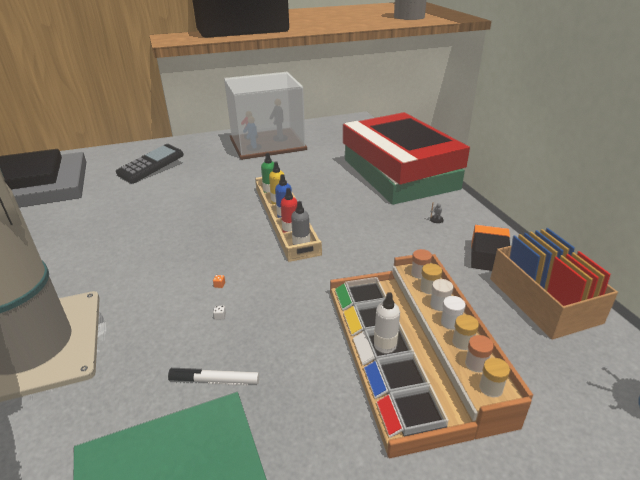

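```bash
cat > m.py <<'E'
from h import *
cs={n:cap(n) for n in('scene','side')}
col={'red':[(0,6),(174,180)],'yellow':[(22,32)],'green':[(50,75)],'blue':[(105,122)]}
reg={'scene':{'b':(340,240,500,445),'p':(225,105,325,225)},'side':{'b':(245,150,325,250),'p':(328,275,450,440)}}
def blobs(n,r,mask,amin):
    x0,y0,x1,y1=reg[n][r]; m=np.zeros_like(mask); m[y0:y1,x0:x1]=mask[y0:y1,x0:x1]
    k,l,s,ce=cv2.connectedComponentsWithStats(m.astype(np.uint8))
    return [(s[i,4],ce[i]) for i in range(1,k) if s[i,4]>=amin]
def tri(uvs):
    A=[];b=[]
    for n,uv in uvs:
        c=cs[n];o=-c['R'].T@c['t'];d=ray(c,uv,0)-o;d/=np.linalg.norm(d);P=np.eye(3)-np.outer(d,d);A.append(P);b.append(P@o)
    return np.linalg.solve(sum(A),sum(b))
for r in 'bp':
  for k,hs in col.items():
    uv=[]
    for n in cs:
        hsv=cv2.cvtColor(cs[n]['img'],cv2.COLOR_RGB2HSV)
        m=np.any([(hsv[...,0]>=a)&(hsv[...,0]<=b) for a,b in hs],0)&(hsv[...,1]>150)&(hsv[...,2]>50)
        B=sorted(blobs(n,r,m,25),key=lambda q:-q[0])
        if B: uv.append((n,B[0][1])); 
        print(r,k,n,[(a,c.round(0).tolist()) for a,c in B[:3]])
    if len(uv)==2: print('   ->',tri(uv).round(4))
for n in cs:
    hsv=cv2.cvtColor(cs[n]['img'],cv2.COLOR_RGB2HSV)
    for a,u in blobs(n,'p',hsv[...,2]<60,150): print('floor',n,a,u.round(0),ray(cs[n],u,.021).round(4))
    for a,u in blobs(n,'b',hsv[...,2]<50,20): print('cap',n,a,u.round(0),ray(cs[n],u,.099).round(4))
E
python3 m.py
```

```text
b red scene [(np.int32(500), [396.0, 294.0])]
b red side [(np.int32(214), [289.0, 207.0])]
   -> [0.4917 0.1795 0.0642]
b yellow scene [(np.int32(582), [444.0, 367.0])]
b yellow side [(np.int32(119), [275.0, 178.0])]
   -> [0.4986 0.3118 0.0678]
b green scene [(np.int32(502), [471.0, 398.0])]
b green side []
b blue scene [(np.int32(476), [418.0, 329.0])]
b blue side [(np.int32(34), [284.0, 187.0])]
   -> [0.5006 0.2481 0.0756]
p red scene [(np.int32(83), [264.0, 119.0])]
p red side [(np.int32(470), [389.0, 415.0])]
   -> [ 0.4821 -0.3321  0.0277]
p yellow scene [(np.int32(112), [295.0, 177.0])]
p yellow side [(np.int32(248), [352.0, 320.0])]
   -> [ 0.504  -0.1468  0.0278]
p green scene [(np.int32(58), [306.0, 200.0])]
p green side []
p blue scene [(np.int32(30), [275.0, 139.0])]
p blue side [(np.int32(328), [375.0, 379.0])]
   -> [ 0.4896 -0.2681  0.0248]
floor scene 280 [249. 126.] [ 0.5168 -0.3364  0.021 ]
floor scene 371 [275. 184.] [ 0.5431 -0.1574  0.021 ]
floor scene 431 [285. 207.] [ 0.5506 -0.0952  0.021 ]
cap scene 75 [375. 254.] [0.4975 0.1181 0.099 ]
cap scene 64 [400. 282.] [0.4917 0.1779 0.099 ]
cap scene 81 [423. 317.] [0.4968 0.2432 0.099 ]
cap scene 78 [450. 357.] [0.4996 0.3096 0.099 ]
cap scene 108 [479. 389.] [0.4937 0.3644 0.099 ]
```

Emit:
drive_tool([
  {"delta_rot":[0,-9.5,0],"offset":[0,0,0],"claw":94},
  {"delta_rot":[0,-9.5,0],"offset":[0,0,0],"claw":94},
  {"delta_rot":[0,-9.5,0],"offset":[0,0,0],"claw":94},
  {"delta_rot":[0,-9.5,0],"offset":[0,0,0],"claw":94},
  {"delta_rot":[0,-9.5,0],"offset":[0,0,0],"claw":94},
  {"delta_rot":[0,-9.5,0],"offset":[0,0,0],"claw":94},
  {"delta_rot":[0,-9.5,0],"offset":[0,0,0],"claw":94},
  {"delta_rot":[0,-9.3,0],"offset":[0,0,0],"claw":94},
  {"delta_rot":[0,0,0],"offset":[-40,0,40],"claw":94},
  {"delta_rot":[0,0,0],"offset":[-40,0,40],"claw":94},
])

```text
t: 1.5
tcp_pos: [0.2397, -0.5495, 0.4044]
orientation: [-1.57, 0.0, -1.573]
ft_force: [0.3, 0.2, -0.1]
grip_width: 1.002
```

Emit:
drive_tool([
  {"delta_rot":[0,0,0],"offset":[-40,0,40],"claw":94},
  {"delta_rot":[0,0,0],"offset":[-40,0,40],"claw":94},
  {"delta_rot":[0,0,0],"offset":[-40,0,40],"claw":94},
  {"delta_rot":[0,0,0],"offset":[-40,0,40],"claw":94},
  {"delta_rot":[0,0,0],"offset":[-40,0,40],"claw":94},
  {"delta_rot":[0,0,0],"offset":[-40,0,40],"claw":94},
  {"delta_rot":[0,0,0],"offset":[-40,0,40],"claw":94},
  {"delta_rot":[0,0,0],"offset":[-10,0,0],"claw":94},
  {"delta_rot":[0,0,0],"offset":[0,0,0],"claw":94},
])

```text
t: 2.62
tcp_pos: [0.5192, -0.2597, 0.4045]
orientation: [-1.572, -0.0, -1.57]
ft_force: [-0.0, -0.9, -1.3]
grip_width: 1.004
```

```bash
cat > w.py <<'E'
import sys; from h import *
s=read_state();print(s['t'],s['tcp_pos'],np.degrees(s['orientation']))
c=cap('wrist',sys.argv[1]); hsv=cv2.cvtColor(c['img'],cv2.COLOR_RGB2HSV)
k,l,st,ce=cv2.connectedComponentsWithStats((hsv[...,2]<60).astype(np.uint8))
for i in range(1,k):
    if st[i,4]>250:
        r=cv2.minAreaRect(np.argwhere(l==i)[:,::-1].astype(np.float32))
        print(st[i],'rect',np.round(r[0]),np.round(r[1]),'floor',ray(c,r[0],.021)[:2].round(4),'cap',ray(c,ce[i],.1)[:2].round(4))
E
python3 w.py w1.png
```

```text
2.625 [ 0.51918025 -0.2597404   0.40451901] [-9.00617469e+01 -9.11259352e-03 -8.99262784e+01]
[ 589    0   51   61 2234] rect [614.  30.] [60. 50.] floor [ 0.804  -0.0733] cap [ 0.7459 -0.0946]
[ 315   86   61   56 1663] rect [345. 111.] [54. 56.] floor [ 0.5457 -0.1503] cap [ 0.5337 -0.1609]
[ 18  99  45  28 661] rect [ 40. 113.] [47. 17.] floor [ 0.2372 -0.1501] cap [ 0.2968 -0.1569]
[312 145  38  29 349] rect [330. 161.] [36. 28.] floor [ 0.5314 -0.1991] cap [ 0.5253 -0.1898]
[308 151  58  52 274] rect [347. 187.] [37. 73.] floor [ 0.5491 -0.2263] cap [ 0.5407 -0.2171]
[328 168  19  21 310] rect [337. 178.] [20. 18.] floor [ 0.5385 -0.2168] cap [ 0.5344 -0.2096]
[302 213  55  45 280] rect [329. 233.] [49. 46.] floor [ 0.5307 -0.2754] cap [ 0.5344 -0.2665]
[ 296  265   52   44 1007] rect [322. 287.] [47. 39.] floor [ 0.5231 -0.3384] cap [ 0.5173 -0.3089]
[    0   273   640   207 49707] rect [320. 376.] [206. 639.] floor [ 0.5208 -0.4562] cap [ 0.506  -0.4377]
```

View pics/w1.png

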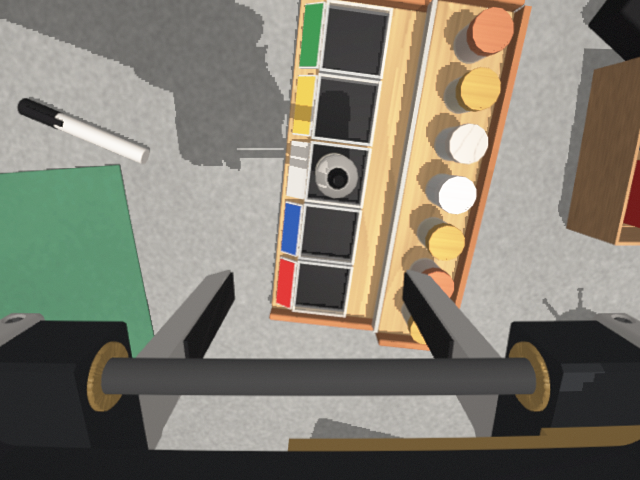

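Emit:
drive_tool([
  {"delta_rot":[0,0,0],"offset":[-50,0,-3],"claw":70},
  {"delta_rot":[0,0,0],"offset":[-50,0,-3],"claw":70},
  {"delta_rot":[0,0,0],"offset":[-50,0,-3],"claw":70},
  {"delta_rot":[0,0,0],"offset":[-50,0,-3],"claw":70},
  {"delta_rot":[0,0,0],"offset":[-50,0,-3],"claw":70},
  {"delta_rot":[0,0,0],"offset":[-50,0,-3],"claw":70},
  {"delta_rot":[0,0,0],"offset":[-50,0,-3],"claw":70},
  {"delta_rot":[0,0,0],"offset":[-50,0,-3],"claw":70},
  {"delta_rot":[0,0,0],"offset":[0,0,0],"claw":70},
  {"delta_rot":[0,0,0],"offset":[0,0,0],"claw":70},
])

```text
t: 3.92
tcp_pos: [0.4958, 0.1377, 0.4046]
orientation: [-1.571, -0.002, -1.574]
ft_force: [-0.3, -1.0, -0.5]
grip_width: 0.747
```

```bash
python3 w.py w2.png
```

```text
3.925 [0.49584896 0.1376813  0.40457962] [-90.00612871  -0.09474632 -90.1648529 ]
[310   0  21  26 418] rect [320.  12.] [25. 20.] floor [0.4983 0.3338] cap [0.4977 0.3074]
[307  97  20  21 255] rect [316. 107.] [20. 19.] floor [0.4947 0.2498] cap [0.4951 0.2414]
[302 180  19  19 252] rect [311. 190.] [18. 18.] floor [0.4886 0.1681] cap [0.4903 0.1783]
[583 217  27  24 359] rect [595. 228.] [22. 26.] floor [0.801  0.1255] cap [0.7339 0.145 ]
[309 249  18  20 251] rect [318. 258.] [19. 17.] floor [0.4951 0.092 ] cap [0.4956 0.119 ]
[    0   273   640   207 50585] rect [320. 376.] [206. 639.] floor [ 0.497  -0.0596] cap [ 0.4808 -0.0416]
[343 395  43  21 760] rect [364. 405.] [20. 42.] floor [ 0.5531 -0.1028] cap [ 0.5411 -0.0338]
[338 426  41  12 399] rect [358. 432.] [11. 40.] floor [ 0.5468 -0.1443] cap [ 0.5351 -0.0677]
```

View pics/w2.png

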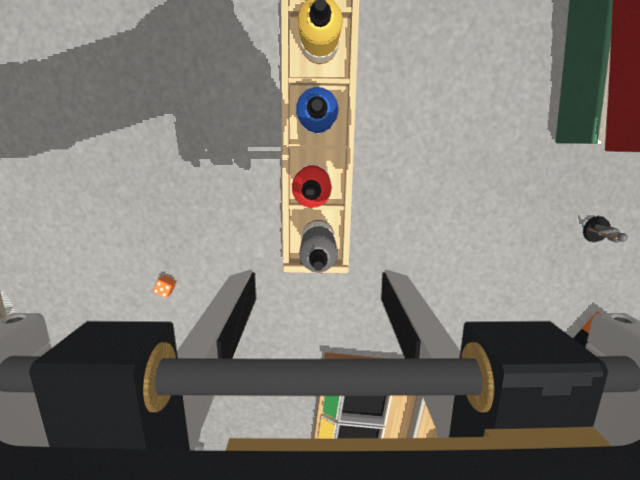

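Emit:
drive_tool([
  {"delta_rot":[0,0,0],"offset":[-40,40,-5],"claw":70},
  {"delta_rot":[0,0,0],"offset":[0,50,0],"claw":70},
  {"delta_rot":[0,0,0],"offset":[0,50,0],"claw":70},
  {"delta_rot":[0,0,0],"offset":[0,26,0],"claw":70},
  {"delta_rot":[0,0,0],"offset":[0,0,0],"claw":70},
  {"delta_rot":[0,0,0],"offset":[0,0,0],"claw":30},
  {"delta_rot":[0,0,0],"offset":[0,0,0],"claw":30},
  {"delta_rot":[0,0,0],"offset":[0,0,0],"claw":30},
  {"delta_rot":[0,0,0],"offset":[0,0,0],"claw":30},
], newtons=15)

```text
t: 5.1
tcp_pos: [0.4907, 0.1799, 0.2394]
orientation: [-1.57, 0.0, -1.571]
ft_force: [-0.3, -1.1, 4.6]
grip_width: 0.384
```

Emit:
drive_tool([
  {"delta_rot":[0,0,0],"offset":[0,-40,0],"claw":30},
  {"delta_rot":[0,0,0],"offset":[0,-60,0],"claw":30},
  {"delta_rot":[0,0,0],"offset":[0,-60,0],"claw":30},
  {"delta_rot":[0,0,0],"offset":[40,0,4],"claw":30},
  {"delta_rot":[0,0,0],"offset":[55,0,4],"claw":30},
  {"delta_rot":[0,0,0],"offset":[55,0,4],"claw":30},
  {"delta_rot":[0,0,0],"offset":[55,0,4],"claw":30},
  {"delta_rot":[0,0,0],"offset":[55,0,4],"claw":30},
  {"delta_rot":[0,0,0],"offset":[55,0,4],"claw":30},
  {"delta_rot":[0,0,0],"offset":[55,0,4],"claw":30},
])

```text
t: 6.35
tcp_pos: [0.5183, -0.1919, 0.3989]
orientation: [-1.57, -0.0, -1.571]
ft_force: [0.7, 0.4, -0.9]
grip_width: 0.379
```

Emit:
drive_tool([
  {"delta_rot":[0,0,0],"offset":[55,0,4],"claw":30},
  {"delta_rot":[0,0,0],"offset":[55,0,1],"claw":30},
  {"delta_rot":[0,0,0],"offset":[37,0,0],"claw":30},
  {"delta_rot":[0,0,0],"offset":[0,0,0],"claw":30},
  {"delta_rot":[0,0,0],"offset":[0,60,0],"claw":30},
  {"delta_rot":[0,0,0],"offset":[0,20,0],"claw":30},
  {"delta_rot":[0,0,0],"offset":[0,0,0],"claw":30},
])

```text
t: 7.22
tcp_pos: [0.5232, -0.3355, 0.3172]
orientation: [-1.574, 0.003, -1.569]
ft_force: [0.2, -0.6, -0.9]
grip_width: 0.381
```

```bash
python3 w.py w3.png; python3 -c "
from h import *
cap('side','s1.png');cap('scene','c1.png')
a=cv2.imread('pics/s1.png')[230:450,300:540];b=cv2.imread('pics/c1.png')[60:280,150:390]
cv2.imwrite('pics/m1.png',cv2.resize(np.hstack([a,b]),None,fx=1.6,fy=1.6))"
```

```text
7.225 [ 0.52315244 -0.33546555  0.31716996] [-90.18236956   0.16221666 -89.89682684]
[326  26  32  36 703] rect [341.  44.] [31. 34.] floor [ 0.5387 -0.1874] cap [ 0.5341 -0.2088]
[300  47  81  75 528] rect [356.  99.] [ 52. 103.] floor [ 0.5503 -0.225 ] cap [ 0.5424 -0.2366]
[ 291  126   77   78 4323] rect [329. 165.] [70. 70.] floor [ 0.5305 -0.2735] cap [ 0.5281 -0.2697]
[ 287  209   44   34 1030] rect [308. 227.] [41. 31.] floor [ 0.514  -0.3235] cap [ 0.5152 -0.304 ]
[265 273  21  87 691] rect [276. 316.] [12. 88.] floor [ 0.485 -0.404] cap [ 0.495 -0.368]
[351 274  21  86 704] rect [361. 316.] [86. 12.] floor [ 0.5599 -0.404 ] cap [ 0.5502 -0.3673]
[    0   322   640   158 32182] rect [320. 400.] [157. 639.] floor [ 0.524  -0.4926] cap [ 0.4851 -0.453 ]
[ 298  322   41   38 1276] rect [318. 340.] [37. 40.] floor [ 0.5224 -0.4281] cap [ 0.5227 -0.381 ]
[  388   322   136   116 10273] rect [455. 379.] [114. 136.] floor [ 0.6508 -0.4691] cap [ 0.6135 -0.4084]
```

View pics/m1.png

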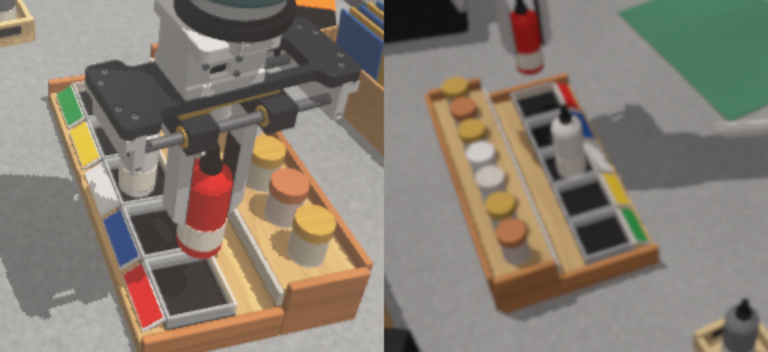

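View pics/w3.png

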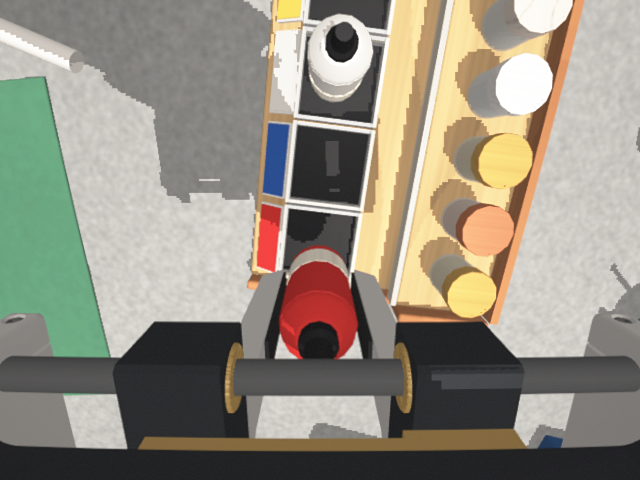

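Emit:
drive_tool([
  {"delta_rot":[0,0,0],"offset":[0,45,0],"claw":30},
  {"delta_rot":[0,0,0],"offset":[0,16,0],"claw":30},
  {"delta_rot":[0,0,0],"offset":[0,2,0],"claw":30},
  {"delta_rot":[0,0,0],"offset":[0,0,0],"claw":30},
])

```text
t: 7.88
tcp_pos: [0.5241, -0.3373, 0.2569]
orientation: [-1.569, -0.001, -1.571]
ft_force: [0.6, 0.2, -0.3]
grip_width: 0.38
```

Emit:
drive_tool([
  {"delta_rot":[0,0,0],"offset":[0,2,0],"claw":30},
  {"delta_rot":[0,0,0],"offset":[0,2,0],"claw":30},
  {"delta_rot":[0,0,0],"offset":[0,0,0],"claw":30},
])

```text
t: 8.25
tcp_pos: [0.5237, -0.3374, 0.2524]
orientation: [-1.57, -0.001, -1.571]
ft_force: [-0.8, 0.5, 3.3]
grip_width: 0.38
```

Emit:
drive_tool([
  {"delta_rot":[0,0,0],"offset":[0,0,0],"claw":60},
  {"delta_rot":[0,0,0],"offset":[0,0,0],"claw":60},
  {"delta_rot":[0,0,0],"offset":[0,0,0],"claw":60},
  {"delta_rot":[0,0,0],"offset":[0,-40,0],"claw":60},
  {"delta_rot":[0,0,0],"offset":[0,-50,0],"claw":60},
  {"delta_rot":[0,0,0],"offset":[0,-60,0],"claw":60},
  {"delta_rot":[0,0,0],"offset":[-40,0,-3],"claw":70},
  {"delta_rot":[0,0,0],"offset":[-58,0,-3],"claw":70},
  {"delta_rot":[0,0,0],"offset":[-58,0,-3],"claw":70},
  {"delta_rot":[0,0,0],"offset":[-58,0,-3],"claw":70},
])

```text
t: 9.5
tcp_pos: [0.5111, -0.1214, 0.4018]
orientation: [-1.57, 0.0, -1.571]
ft_force: [0.9, 0.6, -0.2]
grip_width: 0.743
```

Emit:
drive_tool([
  {"delta_rot":[0,0,0],"offset":[-58,0,-3],"claw":70},
  {"delta_rot":[0,0,0],"offset":[-58,0,-3],"claw":70},
  {"delta_rot":[0,0,0],"offset":[-58,0,-3],"claw":70},
  {"delta_rot":[0,0,0],"offset":[-58,0,-3],"claw":70},
  {"delta_rot":[0,0,0],"offset":[-58,0,-3],"claw":70},
  {"delta_rot":[0,0,0],"offset":[-58,0,-1],"claw":70},
  {"delta_rot":[0,0,0],"offset":[-17,0,0],"claw":70},
  {"delta_rot":[0,0,0],"offset":[0,0,0],"claw":70},
  {"delta_rot":[0,0,0],"offset":[0,0,0],"claw":70},
])

```text
t: 10.62
tcp_pos: [0.4959, 0.2397, 0.4014]
orientation: [-1.571, -0.002, -1.574]
ft_force: [0.4, 0.6, -0.6]
grip_width: 0.743
```

```bash
python3 w.py w4.png | grep -v ' 0   ' ; python3 -c "
from h import *
a=cap('side','s2.png')
a=cv2.imread('pics/s2.png')[140:450,230:540];b=cv2.imread('pics/w4.png')[0:310,165:475]
cv2.imwrite('pics/m2.png',np.hstack([a,b]))"
```

```text
10.625 [0.49590718 0.23971923 0.4014148 ] [-90.02387553  -0.11290274 -90.15533878]
[302  68  21  23 291] rect [312.  79.] [22. 20.] floor [0.4904 0.3771] cap [0.4918 0.3626]
[311 143  19  20 297] rect [320. 152.] [19. 18.] floor [0.498  0.3079] cap [0.4978 0.3095]
[569 299  25  23 302] rect [580. 309.] [19. 25.] floor [0.8004 0.1314] cap [0.7334 0.1726]
```

View pics/m2.png

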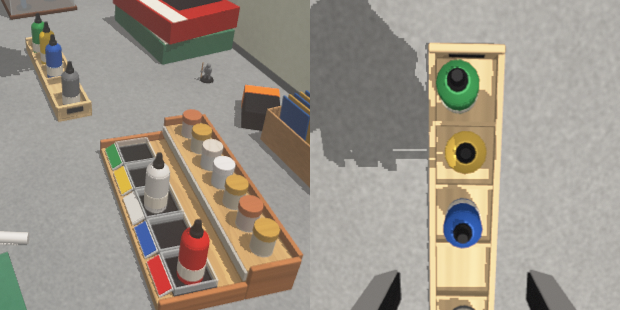

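Emit:
drive_tool([
  {"delta_rot":[0,0,0],"offset":[-2,50,0],"claw":70},
  {"delta_rot":[0,0,0],"offset":[0,50,0],"claw":70},
  {"delta_rot":[0,0,0],"offset":[0,42,0],"claw":70},
  {"delta_rot":[0,0,0],"offset":[0,20,0],"claw":70},
  {"delta_rot":[0,0,0],"offset":[0,0,0],"claw":70},
  {"delta_rot":[0,0,0],"offset":[0,0,0],"claw":30},
  {"delta_rot":[0,0,0],"offset":[0,0,0],"claw":30},
  {"delta_rot":[0,0,0],"offset":[0,0,0],"claw":30},
  {"delta_rot":[0,0,0],"offset":[0,0,0],"claw":30},
])

```text
t: 11.85
tcp_pos: [0.4957, 0.2439, 0.2403]
orientation: [-1.57, 0.0, -1.571]
ft_force: [-0.9, -1.1, 3.7]
grip_width: 0.38
```

Emit:
drive_tool([
  {"delta_rot":[0,0,0],"offset":[0,-40,0],"claw":30},
  {"delta_rot":[0,0,0],"offset":[0,-60,0],"claw":30},
  {"delta_rot":[0,0,0],"offset":[0,-60,0],"claw":30},
  {"delta_rot":[0,0,0],"offset":[40,0,4],"claw":30},
  {"delta_rot":[0,0,0],"offset":[55,0,4],"claw":30},
  {"delta_rot":[0,0,0],"offset":[55,0,4],"claw":30},
  {"delta_rot":[0,0,0],"offset":[55,0,4],"claw":30},
  {"delta_rot":[0,0,0],"offset":[55,0,4],"claw":30},
  {"delta_rot":[0,0,0],"offset":[55,0,4],"claw":30},
  {"delta_rot":[0,0,0],"offset":[55,0,4],"claw":30},
])

```text
t: 13.1
tcp_pos: [0.5233, -0.1279, 0.3999]
orientation: [-1.57, -0.0, -1.571]
ft_force: [1.7, -0.0, 0.4]
grip_width: 0.382
```

Emit:
drive_tool([
  {"delta_rot":[0,0,0],"offset":[55,0,4],"claw":30},
  {"delta_rot":[0,0,0],"offset":[55,0,3],"claw":30},
  {"delta_rot":[0,0,0],"offset":[38,0,0],"claw":30},
  {"delta_rot":[0,0,0],"offset":[0,0,0],"claw":30},
  {"delta_rot":[0,0,0],"offset":[0,60,0],"claw":30},
  {"delta_rot":[0,0,0],"offset":[0,20,0],"claw":30},
  {"delta_rot":[0,0,0],"offset":[0,0,0],"claw":30},
  {"delta_rot":[0,0,0],"offset":[0,0,0],"claw":30},
])

```text
t: 14.1
tcp_pos: [0.5312, -0.2734, 0.3208]
orientation: [-1.569, -0.0, -1.57]
ft_force: [-0.6, -1.0, -0.0]
grip_width: 0.38
```

Emit:
drive_tool([
  {"delta_rot":[0,0,0],"offset":[1,45,0],"claw":30},
  {"delta_rot":[0,0,0],"offset":[0,18,0],"claw":30},
  {"delta_rot":[0,0,0],"offset":[0,2,0],"claw":30},
  {"delta_rot":[0,0,0],"offset":[0,2,0],"claw":30},
  {"delta_rot":[0,0,0],"offset":[0,0,0],"claw":30},
])

```text
t: 14.72
tcp_pos: [0.5309, -0.2753, 0.2538]
orientation: [-1.569, -0.001, -1.571]
ft_force: [-0.2, 0.7, -0.8]
grip_width: 0.38
```

One millimetre more, then release and travel to yellow (0.498, 0.309).

Emit:
drive_tool([
  {"delta_rot":[0,0,0],"offset":[0,1.5,0],"claw":30},
  {"delta_rot":[0,0,0],"offset":[0,0,0],"claw":30},
])

```text
t: 14.98
tcp_pos: [0.531, -0.2753, 0.2532]
orientation: [-1.569, -0.001, -1.571]
ft_force: [-2.3, 0.2, 9.2]
grip_width: 0.382
```

Emit:
drive_tool([
  {"delta_rot":[0,0,0],"offset":[0,0,0],"claw":60},
  {"delta_rot":[0,0,0],"offset":[0,0,0],"claw":60},
  {"delta_rot":[0,0,0],"offset":[0,0,0],"claw":60},
  {"delta_rot":[0,0,0],"offset":[0,-40,0],"claw":60},
  {"delta_rot":[0,0,0],"offset":[0,-50,0],"claw":60},
  {"delta_rot":[0,0,0],"offset":[0,-60,0],"claw":60},
  {"delta_rot":[0,0,0],"offset":[-40,0,-3],"claw":70},
  {"delta_rot":[0,0,0],"offset":[-58,0,-3],"claw":70},
  {"delta_rot":[0,0,0],"offset":[-58,0,-3],"claw":70},
  {"delta_rot":[0,0,0],"offset":[-58,0,-3],"claw":70},
])

```text
t: 16.23
tcp_pos: [0.5181, -0.0595, 0.4012]
orientation: [-1.57, 0.0, -1.571]
ft_force: [1.0, -0.4, 0.8]
grip_width: 0.745
```

Emit:
drive_tool([
  {"delta_rot":[0,0,0],"offset":[-58,0,-3],"claw":70},
  {"delta_rot":[0,0,0],"offset":[-58,0,-3],"claw":70},
  {"delta_rot":[0,0,0],"offset":[-58,0,-3],"claw":70},
  {"delta_rot":[0,0,0],"offset":[-58,0,-3],"claw":70},
  {"delta_rot":[0,0,0],"offset":[-58,0,-3],"claw":70},
  {"delta_rot":[0,0,0],"offset":[-58,0,-3],"claw":70},
  {"delta_rot":[0,0,0],"offset":[-22,0,-3],"claw":70},
  {"delta_rot":[0,0,0],"offset":[0,0,0],"claw":70},
  {"delta_rot":[0,0,0],"offset":[0,0,0],"claw":70},
])

```text
t: 17.35
tcp_pos: [0.4979, 0.3072, 0.4009]
orientation: [-1.571, -0.002, -1.572]
ft_force: [0.2, 0.0, -0.1]
grip_width: 0.742
```

```bash
python3 w.py w5.png | grep -v ' 0   ' ; python3 -c "
from h import *
a=cap('side','s3.png')
a=cv2.imread('pics/s3.png')[140:450,230:540];b=cv2.imread('pics/w5.png')[0:310,165:475]
cv2.imwrite('pics/m3.png',np.hstack([a,b]))"
```

```text
17.35 [0.49794827 0.30720943 0.40085929] [-90.01182391  -0.10222119 -90.09714268]
[301 159  20  20 252] rect [310. 168.] [19. 19.] floor [0.4903 0.3595] cap [0.492 0.365]
[309 410  15  27 289] rect [316. 423.] [26. 14.] floor [0.4948 0.0425] cap [0.4956 0.119 ]
```

View pics/m3.png

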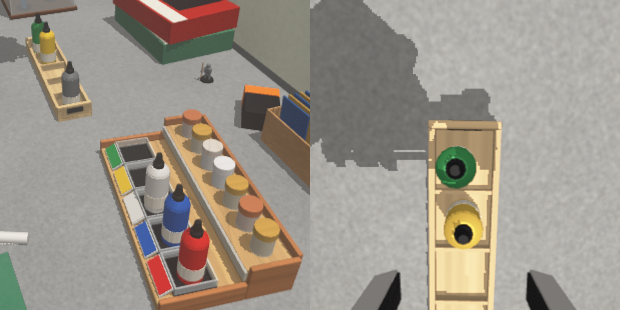

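Emit:
drive_tool([
  {"delta_rot":[0,0,0],"offset":[-2,50,0],"claw":70},
  {"delta_rot":[0,0,0],"offset":[0,50,0],"claw":70},
  {"delta_rot":[0,0,0],"offset":[0,42,0],"claw":70},
  {"delta_rot":[0,0,0],"offset":[0,20,0],"claw":70},
  {"delta_rot":[0,0,0],"offset":[0,0,0],"claw":70},
  {"delta_rot":[0,0,0],"offset":[0,0,0],"claw":30},
  {"delta_rot":[0,0,0],"offset":[0,0,0],"claw":30},
  {"delta_rot":[0,0,0],"offset":[0,0,0],"claw":30},
  {"delta_rot":[0,0,0],"offset":[0,0,0],"claw":30},
])

```text
t: 18.58
tcp_pos: [0.4976, 0.3109, 0.2398]
orientation: [-1.57, 0.0, -1.571]
ft_force: [0.3, -0.5, 3.2]
grip_width: 0.383
```

Emit:
drive_tool([
  {"delta_rot":[0,0,0],"offset":[0,-40,0],"claw":30},
  {"delta_rot":[0,0,0],"offset":[0,-60,0],"claw":30},
  {"delta_rot":[0,0,0],"offset":[0,-60,0],"claw":30},
  {"delta_rot":[0,0,0],"offset":[40,0,6],"claw":30},
  {"delta_rot":[0,0,0],"offset":[55,0,6],"claw":30},
  {"delta_rot":[0,0,0],"offset":[55,0,6],"claw":30},
  {"delta_rot":[0,0,0],"offset":[55,0,6],"claw":30},
  {"delta_rot":[0,0,0],"offset":[55,0,6],"claw":30},
  {"delta_rot":[0,0,0],"offset":[55,0,6],"claw":30},
  {"delta_rot":[0,0,0],"offset":[55,0,6],"claw":30},
])

```text
t: 19.82
tcp_pos: [0.5393, -0.0609, 0.3993]
orientation: [-1.571, -0.0, -1.571]
ft_force: [0.7, 1.6, -0.4]
grip_width: 0.382
```

Emit:
drive_tool([
  {"delta_rot":[0,0,0],"offset":[55,0,6],"claw":30},
  {"delta_rot":[0,0,0],"offset":[38,0,0],"claw":30},
  {"delta_rot":[0,0,0],"offset":[0,0,0],"claw":30},
  {"delta_rot":[0,0,0],"offset":[0,60,0],"claw":30},
  {"delta_rot":[0,0,0],"offset":[0,20,0],"claw":30},
  {"delta_rot":[0,0,0],"offset":[0,0,0],"claw":30},
  {"delta_rot":[0,0,0],"offset":[0,0,0],"claw":30},
])

```text
t: 20.7
tcp_pos: [0.5461, -0.1514, 0.3203]
orientation: [-1.569, 0.0, -1.57]
ft_force: [-1.0, 0.0, -1.1]
grip_width: 0.384
```

```bash
python3 w.py w6.png
```

```text
20.7 [ 0.54611512 -0.15135956  0.32026748] [-8.98925577e+01  4.12841045e-03 -8.99369980e+01]
[ 607   93   33   71 1210] rect [623. 128.] [70. 32.] floor [ 0.7879 -0.0601] cap [ 0.723  -0.0652]
[ 289  125   76   76 4243] rect [326. 163.] [70. 69.] floor [ 0.5526 -0.0888] cap [ 0.5505 -0.0852]
[ 285  207   46   33 1039] rect [307. 224.] [43. 31.] floor [ 0.5374 -0.1386] cap [ 0.5381 -0.1195]
[265 273  21  87 681] rect [274. 316.] [13. 88.] floor [ 0.508  -0.2222] cap [ 0.5185 -0.1867]
[351 273  21  87 681] rect [361. 316.] [88. 12.] floor [ 0.5847 -0.2225] cap [ 0.5749 -0.186 ]
[ 298  319   40   41 1334] rect [318. 339.] [40. 39.] floor [ 0.5464 -0.2453] cap [ 0.5467 -0.198 ]
[    0   322   640   158 32178] rect [320. 400.] [157. 639.] floor [ 0.5483 -0.3123] cap [ 0.5083 -0.2726]
[  388   322   136   116 10359] rect [455. 379.] [114. 136.] floor [ 0.6771 -0.2891] cap [ 0.6394 -0.2279]
```

View pics/w6.png

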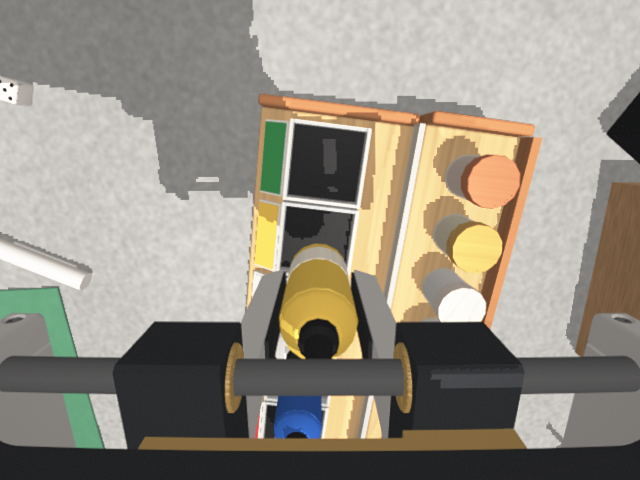

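Emit:
drive_tool([
  {"delta_rot":[0,0,0],"offset":[0,45,0],"claw":30},
  {"delta_rot":[0,0,0],"offset":[0,18,0],"claw":30},
  {"delta_rot":[0,0,0],"offset":[0,2,0],"claw":30},
  {"delta_rot":[0,0,0],"offset":[0,2,0],"claw":30},
  {"delta_rot":[0,0,0],"offset":[0,0,0],"claw":30},
])

```text
t: 21.38
tcp_pos: [0.546, -0.1522, 0.2532]
orientation: [-1.569, -0.0, -1.571]
ft_force: [0.3, 1.0, -0.5]
grip_width: 0.377
```

Emit:
drive_tool([
  {"delta_rot":[0,0,0],"offset":[0,1,0],"claw":30},
  {"delta_rot":[0,0,0],"offset":[0,0,0],"claw":30},
])

```text
t: 21.62
tcp_pos: [0.5459, -0.1522, 0.2528]
orientation: [-1.569, -0.001, -1.571]
ft_force: [-2.0, -0.1, 6.7]
grip_width: 0.383
```

Emit:
drive_tool([
  {"delta_rot":[0,0,0],"offset":[0,0,0],"claw":60},
  {"delta_rot":[0,0,0],"offset":[0,0,0],"claw":60},
  {"delta_rot":[0,0,0],"offset":[0,0,0],"claw":60},
  {"delta_rot":[0,0,0],"offset":[0,-40,0],"claw":60},
  {"delta_rot":[0,0,0],"offset":[0,-50,0],"claw":60},
  {"delta_rot":[0,0,0],"offset":[0,-60,0],"claw":60},
  {"delta_rot":[0,0,0],"offset":[-40,0,-6],"claw":70},
  {"delta_rot":[0,0,0],"offset":[-58,0,-6],"claw":70},
  {"delta_rot":[0,0,0],"offset":[-58,0,-6],"claw":70},
  {"delta_rot":[0,0,0],"offset":[-58,0,-6],"claw":70},
])

```text
t: 22.88
tcp_pos: [0.5211, 0.0634, 0.4013]
orientation: [-1.57, 0.0, -1.571]
ft_force: [0.6, -0.9, -0.0]
grip_width: 0.748
```

Emit:
drive_tool([
  {"delta_rot":[0,0,0],"offset":[-58,0,-6],"claw":70},
  {"delta_rot":[0,0,0],"offset":[-58,0,-6],"claw":70},
  {"delta_rot":[0,0,0],"offset":[-58,0,-6],"claw":70},
  {"delta_rot":[0,0,0],"offset":[-58,0,-6],"claw":70},
  {"delta_rot":[0,0,0],"offset":[-58,0,-6],"claw":70},
  {"delta_rot":[0,0,0],"offset":[-12,0,0],"claw":70},
  {"delta_rot":[0,0,0],"offset":[0,0,0],"claw":70},
  {"delta_rot":[0,0,0],"offset":[0,0,0],"claw":70},
])

```text
t: 23.88
tcp_pos: [0.4923, 0.3617, 0.4009]
orientation: [-1.571, -0.002, -1.574]
ft_force: [0.5, -0.6, -0.1]
grip_width: 0.745
```

Emit:
drive_tool([
  {"delta_rot":[0,0,0],"offset":[-1,50,0],"claw":70},
  {"delta_rot":[0,0,0],"offset":[0,50,0],"claw":70},
  {"delta_rot":[0,0,0],"offset":[0,42,0],"claw":70},
  {"delta_rot":[0,0,0],"offset":[0,20,0],"claw":70},
  {"delta_rot":[0,0,0],"offset":[0,0,0],"claw":70},
  {"delta_rot":[0,0,0],"offset":[0,0,0],"claw":30},
  {"delta_rot":[0,0,0],"offset":[0,0,0],"claw":30},
  {"delta_rot":[0,0,0],"offset":[0,0,0],"claw":30},
  {"delta_rot":[0,0,0],"offset":[0,0,0],"claw":30},
])

```text
t: 25.0
tcp_pos: [0.4916, 0.365, 0.2398]
orientation: [-1.57, 0.001, -1.571]
ft_force: [-1.0, -0.9, 4.3]
grip_width: 0.377
```

Emit:
drive_tool([
  {"delta_rot":[0,0,0],"offset":[0,-40,0],"claw":30},
  {"delta_rot":[0,0,0],"offset":[0,-60,0],"claw":30},
  {"delta_rot":[0,0,0],"offset":[0,-60,0],"claw":30},
  {"delta_rot":[0,0,0],"offset":[40,0,8],"claw":30},
  {"delta_rot":[0,0,0],"offset":[55,0,8],"claw":30},
  {"delta_rot":[0,0,0],"offset":[55,0,8],"claw":30},
  {"delta_rot":[0,0,0],"offset":[55,0,8],"claw":30},
  {"delta_rot":[0,0,0],"offset":[55,0,8],"claw":30},
  {"delta_rot":[0,0,0],"offset":[55,0,8],"claw":30},
  {"delta_rot":[0,0,0],"offset":[55,0,8],"claw":30},
])

```text
t: 26.25
tcp_pos: [0.5474, -0.0069, 0.3993]
orientation: [-1.571, -0.0, -1.571]
ft_force: [1.1, 0.6, 0.2]
grip_width: 0.378
```

Emit:
drive_tool([
  {"delta_rot":[0,0,0],"offset":[55,0,5],"claw":30},
  {"delta_rot":[0,0,0],"offset":[30,0,0],"claw":30},
  {"delta_rot":[0,0,0],"offset":[0,0,0],"claw":30},
  {"delta_rot":[0,0,0],"offset":[0,60,0],"claw":30},
  {"delta_rot":[0,0,0],"offset":[0,20,0],"claw":30},
  {"delta_rot":[0,0,0],"offset":[0,0,0],"claw":30},
  {"delta_rot":[0,0,0],"offset":[0,0,0],"claw":30},
])

```text
t: 27.12
tcp_pos: [0.5531, -0.089, 0.3203]
orientation: [-1.569, 0.0, -1.569]
ft_force: [-0.6, -0.6, -0.7]
grip_width: 0.385
```

Emit:
drive_tool([
  {"delta_rot":[0,0,0],"offset":[0,45,0],"claw":30},
  {"delta_rot":[0,0,0],"offset":[0,18,0],"claw":30},
  {"delta_rot":[0,0,0],"offset":[0,2,0],"claw":30},
  {"delta_rot":[0,0,0],"offset":[0,2,0],"claw":30},
  {"delta_rot":[0,0,0],"offset":[0,1,0],"claw":30},
  {"delta_rot":[0,0,0],"offset":[0,0,0],"claw":30},
])

```text
t: 27.88
tcp_pos: [0.5531, -0.0901, 0.2528]
orientation: [-1.568, -0.0, -1.571]
ft_force: [-1.0, 0.6, 5.7]
grip_width: 0.382
```

Seated. Release, rise, and clear to the robot's left for a final look.

Emit:
drive_tool([
  {"delta_rot":[0,0,0],"offset":[0,0,0],"claw":60},
  {"delta_rot":[0,0,0],"offset":[0,0,0],"claw":60},
  {"delta_rot":[0,0,0],"offset":[0,0,0],"claw":60},
  {"delta_rot":[0,0,0],"offset":[0,-40,0],"claw":60},
  {"delta_rot":[0,0,0],"offset":[0,-50,0],"claw":60},
  {"delta_rot":[0,0,0],"offset":[0,-60,0],"claw":60},
  {"delta_rot":[0,0,0],"offset":[-40,0,0],"claw":60},
  {"delta_rot":[0,0,0],"offset":[-50,0,0],"claw":60},
  {"delta_rot":[0,0,0],"offset":[-40,0,0],"claw":60},
  {"delta_rot":[0,0,0],"offset":[0,0,0],"claw":60},
])

```text
t: 29.12
tcp_pos: [0.5521, 0.0438, 0.4015]
orientation: [-1.57, 0.002, -1.564]
ft_force: [0.4, -0.1, 0.3]
grip_width: 0.637
```

```bash
python3 -c "
from h import *
cap('side','s4.png');c=cap('scene','c4.png')
a=cv2.imread('pics/s4.png')[150:470,230:550];b=cv2.imread('pics/c4.png')[80:450,150:520]
b=cv2.resize(b,(320,320));cv2.imwrite('pics/m4.png',np.hstack([a,b]))"
```

```text
(no output)
```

View pics/m4.png

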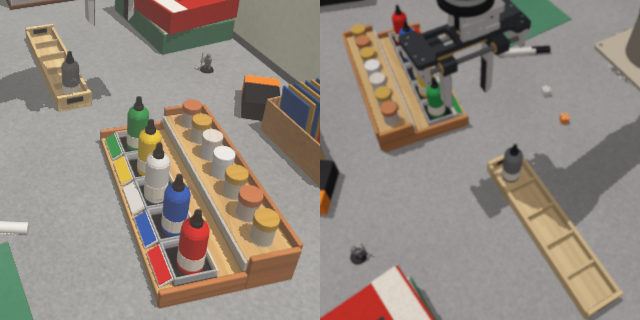

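All five stand upright behind matching tickets in the side view, and grey alone remains in the carrier.

```bash
python3 -c "
from h import *
print(order.hand_in())"
```

```text
the job is handed in; nothing more can be done
None
```

I moved the red, blue, yellow and green paints, in that order, from the carrier into the pockets with their own colour tickets. I handed the job in at about 29 s of the 102 s allowed.

- **Final pictures:** the side camera shows green, yellow, white, blue and red all upright behind their matching tickets. The grey primer is alone in the carrier and the white paint is still in its pocket. The scene camera agrees where the arm does not block its view of the rack.
- **Forces and clearance:** each bottle touched its pocket floor with at most about 9 N in the readings I took. The gripper was open and well clear of everything at hand-in.
- **Disagreement:** my first pocket positions from the scene camera were 2 to 7 mm off those from the wrist camera. I used the wrist camera positions, and closer wrist looks over the red and yellow pockets confirmed them to about 2 mm.

No check failed.

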